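Square the meter box into the red corner of the bench rail

ROBOT

A 6-joint arm with a two-finger parallel gripper is mounted at the origin on the work surface. World frame = base frame: x ahead of the robot, y to its left, z up, the work surface at z = 0. Lengths are in mm, angles in degrees, forces in N, time in s.
With the tool pointing down it reaches from about 300 to 875 mm from the base axis. Payload 6.4 kg.
Tool frame: the origin (TCP) lies at the very end of the fingers, on their centre line; the grasp point (between the pads) lies 19 mm behind it; z points along the fingers, x is the direction in which the jaws open and shut, and the axes are right-handed (so a half turn about z gives the same grasp; the last joint's range is limited). The gripper opens to 88 mm and grips with 3 to 60 N. Pads are 18 mm wide; open, the fingers measure 123 mm over their backs; the gripper's body (75 mm by 187 mm) begins 45 mm behind the grasp point.
Start: joints at [-75.59, 10.359, 92.074, -0, 77.567, -11.82], TCP at [254.153, -515.797, 214.414] pointing down, gripper open.
Joint ranges: [-171.53, 171.53], [-51.25, 118.39], [17.06, 147.69], [-65.23, 245.23], [0, 150.52], [-178.68, 178.68]. Speed limits (degrees/s): [147.25, 147.25, 172.46, 180, 180, 180].

INTERFACE

Orientations are given as [roll, pitch, yaw] about the fixed x, y, z axes, in that order (R = Rz(yaw) Ry(pitch) Rx(roll)).
In Python, from rig import sensors, viewer, finish_job gives the robot as it stands.
- The arm moves only by the tool apply_moves, never from a script. Its argument "motion" is a list of rows, each a list of 5 numbers: the shift along the tool's x, y, z in m, then the turn about the tool's z in rad, then the opening in per cent of the stroke, from 0 (shut) to 100 (fully open). A call has 1 to 10 rows; each row is the pose to reach, as a shift and turn from the pose commanded when the call began, along the tool's axes at that moment; what a row does not reach only later rows make up. A row lasts 1/12 s, in which the tool goes at most 41.7 mm and 7.16 degrees, less where a joint would pass 70% of its speed; a pose out of reach is approached as far as the arm can. A call with a gripper value outside its range is refused whole. The fingers move at their own pace and stop on an object; "squeeze" is the grip in N (left out, the last holds). Time passes only in rows, so rows that repeat a pose let the fingers close. It gives the time, the measured TCP pose, the force and the opening at its end, in the units of the state.
- sensors.observe(): the state, without advancing time (a new reading comes with each control period).
- viewer.read_camera(name): name is "scene" or "side" or "wrist"; returns a dict with "pixels" (400x640x3 uint8, red, green, blue), "fovy" (degrees; the focal length in pixels is half the picture's height over the tangent of half this angle, whatever the lens; pixels are square), "cx", "cy" (the principal point, pixels), "R" (3x3) and "t" (3): a world point X has camera coordinates R X + t. Camera axes: x right, y down, z forward; pixel columns grow to the right and rows downward; lengths in mm; the calibration is good to about 2 mm. A picture is of the moment at which its call begins. There is no depth.
- finish_job(): hands the job in, once; it reports no verdict.
Trained networks look in a picture, given as the dict that the camera call returned (one of the last four; its "shot" number tells which), for a name from the list of things; names that differ only in an ending like _2 or _b are one class to them, and where a whole thing is asked for, a point or a joint stands for the part that bears it (a point fixed in the world has none). Each returns a list of dicts, best first, with "confidence" (0 to 1); they miss things now and then, are a little off and sometimes report something else, mostly with a low value. They report only what shows in the picture. A call takes as long as a camera call. They do not tell look-alikes from the thing itself.
- viewer.trace(label, picture): "mask" (400x640 bool, what is visible of it) and "rect" ([centre column, centre row, width, height] in pixels, round what is visible of it).
The state is a dict: "t": time; "joints": joint angles; "joint_vel": joint speeds; "effort": joint torques, N m; "tcp_pos": TCP position; "orientation": TCP orientation; "wrist_force": force on the tool from outside, world axes, zero at the start; "torque": the same for the moment, N m; "grip_width": finger opening in mm.
Only numpy, scipy, OpenCV 4.12 (cv2) and the standard library are available. Lean on these libraries where they do the work, as an engineer would, in place of code of your own. Each camera call takes 0.05 s, during which the arm holds its last target.

TASK

Push the grey meter box along the bench until one of its long sides lies flat against the aluminium rail and its end sits flush against the red end block (not the blue one), so that it is squared up in that corner. Only push it with the fingers: it stays flat on the bench, never lifted or tipped. Leave the solder spool, the flux bottle and the capacitor where they stand.

Things in the scene. Friction and masses are not known exactly. Their poses are not given: they have to be found in the camera images.
- meter_box: Loose panel meter in a grey case on its back, white dial up: 105 mm along its x, 130 mm along its y (long way), 45 mm high, sides plain and upright, 0.35 to 0.7 kg. Origin: centre of its underside, z up. Dial towards its +x, three flush discs towards -x. Starts between the end blocks, clear of them and of the rail, turned up to 0.5 rad from square, +x roughly towards the rail.
- rail: Aluminium bar screwed to the bench, 460 mm long (its y), 25 mm thick, 35 mm high; it does not move. Origin on the bench at the middle of its working face, the face towards the robot; x points from that face into the bar (away from the robot), y along the bar, z up. The box belongs on its -x side.
- stop_red: Red end block, fixed to the bench square to the rail, 100 mm along its x, 20 mm wide (its y), 40 mm high; axes parallel to the rail's. Origin at the centre of its underside, 50 mm in front of the rail's working face and 200 mm to one side (+y or -y, it varies) of the rail's middle. The face turned towards the rail's middle is the stop for the box.
- stop_blue: Blue end block, the same in shape, at the other end of the rail; not to be used. The open space between the two blocks is 380 mm.
- spool: Copper-coloured solder spool standing loose on the bench, 44 mm across, 45 mm high; origin at the centre of its underside. Leave alone.
- flux: Amber bottle with a black cap standing loose on the bench, 40 mm across, 80 mm high; origin at the centre of its underside. Leave alone.
- capacitor: Green can capacitor with a white stripe standing loose on the bench, 36 mm across, 60 mm high; origin at the centre of its underside. Leave alone.
Things that resemble listed ones, but are neither listed nor needed, are in the scene too. There is more than one size of the meter_box; the job needs the largest.

How it is judged (in metres and radians):
At the end, for the whole second after the job is handed in: The box lies flat and at rest on the bench between the end blocks, its long side within 4 mm of the rail's working face and within 2 degrees of parallel to it, its end within 4 mm of the red end block; spool, bottle and capacitor are within 20 mm of where they started (x of meter_box in the frame of rail between -0.0565 and -0.0485 m and y of meter_box in the frame of stop_red between -0.079 and 0.079 m and horizontal distance between meter_box and stop_blue below 0.34 m and angle between the y axis of meter_box and the y axis of rail, either way round below 0.035 rad and angle between meter_box's own z axis and vertical below 0.03 rad and height (world z) of meter_box between -0.004 and 0.004 m and linear speed of meter_box below 0.01 m/s and distance of each of spool, flux, capacitor from where it was at the start of the episode below 0.02 m); the robot touches nothing.
It fails at once if the meter box is lifted off the bench (more than 10 mm) (height (world z) of meter_box above 0.01 m).
It fails at once if the meter box is tipped (more than 9 degrees) (angle between meter_box's own z axis and vertical above 0.16 rad).
It fails at once if the spool is moved more than 20 mm or knocked over (distance of spool from where it was at the start of the episode above 0.02 m or angle between spool's own z axis and vertical above 0.3 rad).
It fails at once if the flux is moved more than 20 mm or knocked over (distance of flux from where it was at the start of the episode above 0.02 m or angle between flux's own z axis and vertical above 0.3 rad).
It fails at once if the capacitor is moved more than 20 mm or knocked over (distance of capacitor from where it was at the start of the episode above 0.02 m or angle between capacitor's own z axis and vertical above 0.3 rad).
It also fails if it takes over 64 s, if anything falls off the work surface, if the arm or the gripper's body presses on something with over 40 N, if the wrist force passes 120 N, or if a joint passes its speed limit or range.

## Working session

There is one attempt and no reset: what is moved stays moved. The work goes in short steps, Python scripts to look and compute and a tool call to move; the robot and the scene stay as the last step left them, time stands still between calls to the robot, and variables do not carry over. Pictures are saved under pics/ and viewed, and the job is handed in when it is done.

Besides the shell and the picture viewer there is one more tool, called after "Emit:" as a command line: name --pt "numbers of a row" for each row, then --argument value for the rest. apply_moves: Moves the arm, as the interface text tells. Its arguments: {"type":"object","properties":{"motion":{"type":"array"},"squeeze":{"type":"number"}},"required":["motion"]}

```bash
mkdir -p pics; ls; python3 - <<'E'
from rig import sensors, viewer
import cv2
print(sensors.observe())
for n in ["scene","side","wrist"]:
    p=viewer.read_camera(n)
    cv2.imwrite(f"pics/{n}0.png",p["pixels"][:,:,::-1])
    print(n,p["fovy"],p["cx"],p["cy"],p["R"],p["t"])
E
```

```text
pics
{'t': 0.0, 'joints': array([-7.55912535e+01,  1.04012146e+01,  9.21283755e+01,  1.61960522e-03,
        7.75650863e+01, -1.18196325e+01]), 'joint_vel': array([-0.05912052, -0.04596182, -0.11544655, -0.08327375,  0.04157706,
       -0.05298629]), 'effort': array([ 1.96252375e-03, -4.33864224e+01, -3.41851473e+01,  7.00987643e-02,
        3.82331468e-02, -1.40561488e-04]), 'tcp_pos': array([ 254.01406791, -515.25476857,  213.54448132]), 'orientation': array([-1.79979060e+02,  9.23451335e-02, -6.37719542e+01]), 'wrist_force': array([ 0.11540617, -1.23761072,  0.69697075]), 'torque': array([ 0.03163503, -0.02673028,  0.01258322]), 'grip_width': 88.12313507717646}
scene 46.55441523322365 316.9504882439805 201.21080683985835 [[ 0.28928138  0.95721496  0.00746945]
 [ 0.78236579 -0.23192944 -0.57802466]
 [-0.55156147  0.17305562 -0.81598511]] [-166.05427148 -452.79804534 1476.81431814]
side 51.83847393686591 322.33518871049506 199.07963684142257 [[ 0.97883609 -0.20463972  0.00157998]
 [-0.1318591  -0.63657731 -0.7598569 ]
 [ 0.15650268  0.74356702 -0.65008846]] [-597.3754231   107.46585569  858.98414724]
wrist 62.955059930904575 314.91887541933164 200.44617510624747 [[ 0.44194285 -0.89704205 -0.00143928]
 [-0.85938965 -0.42385165  0.2860056 ]
 [-0.25716909 -0.12516122 -0.95822686]] [-575.26911337  -38.72730832  390.83690423]
```

View pics/scene0.png

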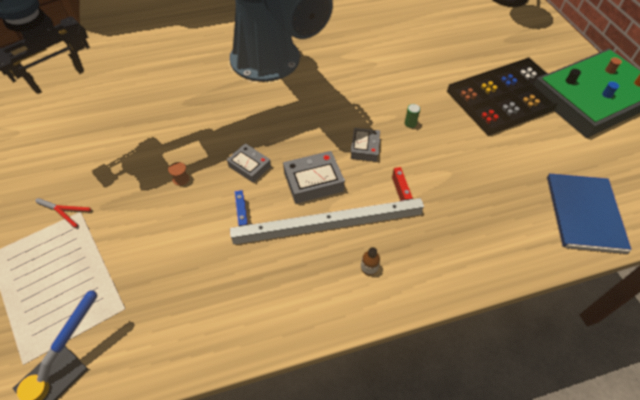

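View pics/side0.png

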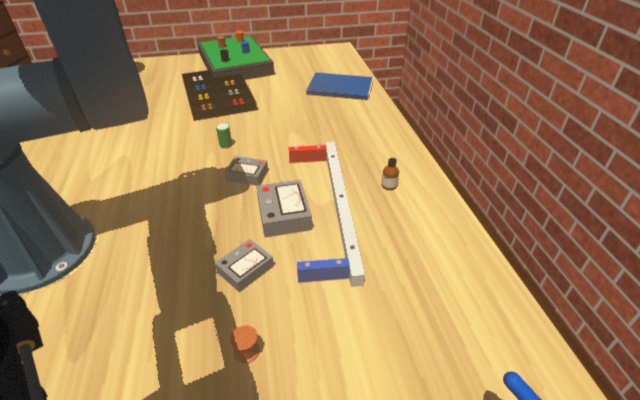

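View pics/wrist0.png

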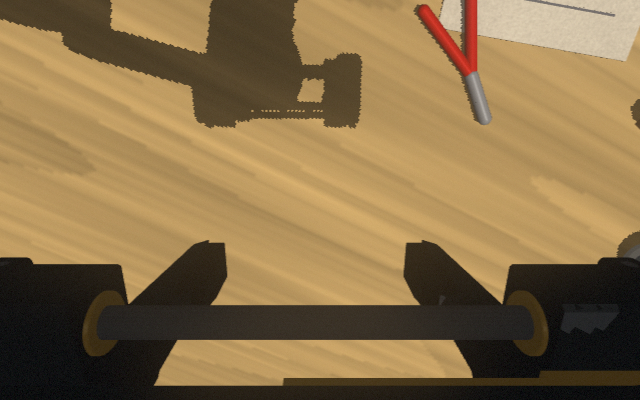

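Three meters show in scene: (249,162), (315,176) and (366,144). The one at (315,176), side (284,207), is the largest and lies between the blocks. I'll confirm it with a crop and fit the poses.

```bash
cat > h.py <<'E'
import numpy as np, cv2
from scipy.optimize import minimize
from rig import sensors, viewer
def K(p):
    f=200/np.tan(np.radians(p["fovy"])/2); return f,p["cx"],p["cy"]
def proj(p,X):
    X=np.atleast_2d(X)@p["R"].T+p["t"]; f,cx,cy=K(p)
    return np.c_[cx+f*X[:,0]/X[:,2],cy+f*X[:,1]/X[:,2]]
def back(p,u,v,z):
    f,cx,cy=K(p); d=p["R"].T@np.array([(u-cx)/f,(v-cy)/f,1]); c=-p["R"].T@p["t"]
    return c+d*(z-c[2])/d[2]
def box(x,y,th,dims):
    a,b,h=dims; c,s=np.cos(th),np.sin(th)
    return np.array([[x+c*i*a/2-s*j*b/2,y+s*i*a/2+c*j*b/2,k*h] for i in(-1,1) for j in(-1,1) for k in(0,1)])
def hullmask(p,X,S=4):
    h=cv2.convexHull((proj(p,X)).astype(np.float32))
    m=np.zeros((400*S,640*S),np.uint8)
    cv2.fillPoly(m,[np.round((h+0.5)*S-0.5).astype(np.int32)],1)
    return cv2.resize(m.astype(np.float32),(640,400),interpolation=cv2.INTER_AREA)
def fit(views,dims,x0):
    def cost(q):
        return sum(np.abs(hullmask(p,box(q[0],q[1],q[2],dims))-m).sum()/m.sum() for p,m in views)
    best=None
    for d in (-.25,0,.25):
        x=np.array(x0)+[0,0,d]
        r=minimize(cost,x,method="Nelder-Mead",options=dict(initial_simplex=[x,x+[15,0,0],x+[0,15,0],x+[0,0,.15]],xatol=.05,fatol=1e-4))
        if best is None or r.fun<best.fun: best=r
    return best.x,best.fun
E
python3 - <<'E'
from h import *
P={n:viewer.read_camera(n) for n in("scene","side")}
out={}
for n,p in P.items():
    for l in("meter_box","rail","stop_red","stop_blue","spool","flux","capacitor"):
        for i,d in enumerate(viewer.trace(l,p)):
            m=d["mask"]; out[f"{n}_{l}_{i}"]=m
            u,v=d["rect"][:2]
            print(n,l,i,round(d["confidence"],2),np.round(d["rect"],0),m.sum(),np.round(back(p,u,v,25)[:2]))
    c=cv2.resize(p["pixels"][110:240,220:430] if n=="scene" else p["pixels"][130:300,200:370],None,fx=3.5,fy=3.5,interpolation=cv2.INTER_CUBIC)
    cv2.imwrite(f"pics/crop_{n}.png",c[:,:,::-1])
np.savez("m0.npz",**out)
E
```

```text
scene meter_box 0 0.81 [364. 147.  29.  28.] 829 [464. 163.]
scene meter_box 1 0.78 [313. 176.  63.  54.] 2392 [518.   8.]
scene meter_box 2 0.76 [250. 162.  38.  43.] 1015 [ 430. -135.]
scene meter_box 3 0.53 [369. 262.  19.  29.] 426 [786.  57.]
scene rail 0 0.58 [326. 222. 198.  45.] 3313 [658.  -4.]
scene stop_red 0 0.9 [403. 182.  18.  33.] 373 [601. 215.]
scene stop_blue 0 0.65 [241. 211.  15.  35.] 315 [ 571. -188.]
scene spool 0 0.74 [179. 173.  21.  26.] 353 [ 411. -316.]
scene flux 0 0.89 [370. 262.  20.  25.] 390 [789.  59.]
scene capacitor 0 0.64 [410. 115.  17.  28.] 259 [388. 329.]
side meter_box 0 0.97 [248. 172.  40.  29.] 915 [452. 153.]
side meter_box 1 0.94 [284. 209.  59.  58.] 2506 [522.  -4.]
side meter_box 2 0.61 [246. 267.  61.  51.] 1783 [ 428. -156.]
side rail 0 0.61 [345. 216.  40. 146.] 1851 [651. -53.]
side stop_red 0 0.63 [307. 155.  42.  21.] 590 [611. 195.]
side stop_red 1 0.46 [243. 343.  31.  38.] 885 [ 412. -316.]
side stop_blue 0 0.93 [323. 273.  48.  22.] 1029 [ 570. -199.]
side spool 0 0.7 [244. 345.  30.  37.] 895 [ 413. -319.]
side flux 0 0.84 [392. 176.  20.  31.] 462 [799.  63.]
side flux 1 0.27 [347. 215.  40. 141.] 1878 [654. -53.]
side capacitor 0 0.61 [224. 135.  14.  25.] 299 [399. 339.]
```

View pics/crop_scene.png

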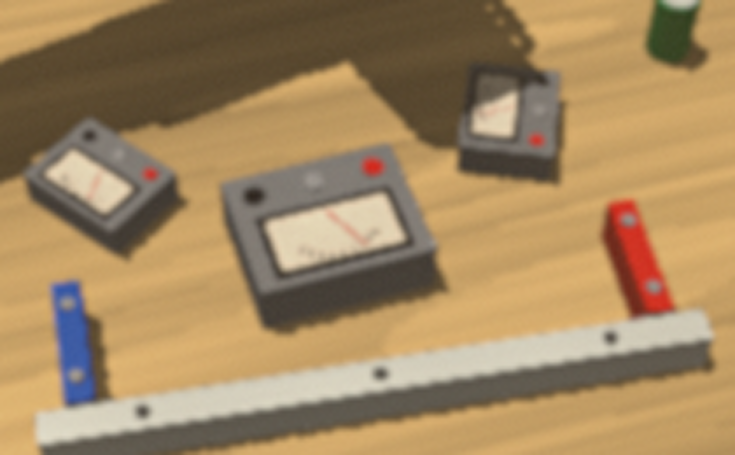

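The crop shows the centre meter is clearly the largest, with its dial towards the rail. The red block is on the right (+y). Next, the fits.

```bash
cat > fit0.py <<'E'
from h import *
P={n:viewer.read_camera(n) for n in("scene","side")}
M=np.load("m0.npz")
dim=(105,130,45)
for vs in (("scene",),("side",),("scene","side")):
    print("box",vs,fit([(P[n],M[f"{n}_meter_box_1"].astype(np.float32)) for n in vs],dim,(525,2,0)))
idx={"rail":0,"stop_red":0,"stop_blue":0}
def parts(q):
    x,y,th=q;c,s=np.cos(th),np.sin(th)
    g=lambda a,b:(x+c*a-s*b,y+s*a+c*b,th)
    return {"rail":box(*g(12.5,0),(25,460,35)),"stop_red":box(*g(-50,200),(100,20,40)),"stop_blue":box(*g(-50,-200),(100,20,40))}
def cost(q,vs):
    t=0;B=parts(q)
    for n in vs:
        u=0
        for k in B:u=np.maximum(u,hullmask(P[n],B[k]))
        m=np.maximum.reduce([M[f"{n}_{k}_0"] for k in B]).astype(np.float32)
        t+=np.abs(u-m).sum()/m.sum()
    return t
for vs in (("scene",),("side",),("scene","side")):
    x=np.array([635,0,0.08])
    r=minimize(cost,x,args=(vs,),method="Nelder-Mead",options=dict(initial_simplex=[x,x+[15,0,0],x+[0,15,0],x+[0,0,-.1]],xatol=.05,fatol=1e-4))
    print("fixture",vs,r.x,r.fun)
F=r.x
q,_=fit([(P[n],M[f"{n}_meter_box_1"].astype(np.float32)) for n in P],dim,(525,2,0))
for n,p in P.items():
    im=cv2.resize(p["pixels"],None,fx=4,fy=4,interpolation=cv2.INTER_CUBIC)[:,:,::-1].copy()
    for B in list(parts(F).values())+[box(*q,dim)]:
        u=proj(p,B)*4+1.5
        for i in range(8):
            for j in range(i):
                if bin(i^j).count("1")==1: cv2.line(im,tuple(int(a) for a in u[i]),tuple(int(a) for a in u[j]),(0,255,0),1)
    im=im[500:1000,880:1680] if n=="scene" else im[540:1140,840:1560]
    cv2.imwrite(f"pics/ov_{n}.png",im)
E
python3 fit0.py
```

```text
box ('scene',) (array([5.16862216e+02, 5.31325222e+00, 5.66188322e-03]), np.float64(0.026442307978868484))
box ('side',) (array([5.20089612e+02, 5.20788024e+00, 1.54396227e-02]), np.float64(0.041375696659088135))
box ('scene', 'side') (array([5.18662138e+02, 5.65924417e+00, 1.32631266e-04]), np.float64(0.0895804688334465))
fixture ('scene',) [ 6.39632193e+02  3.59437485e+00 -1.06861135e-01] 0.06398474425077438
fixture ('side',) [ 6.41696371e+02  3.49883413e+00 -1.01401518e-01] 0.08915705978870392
fixture ('scene', 'side') [ 6.41019784e+02  4.45188206e+00 -1.02176907e-01] 0.17841309309005737
```

View pics/ov_scene.png

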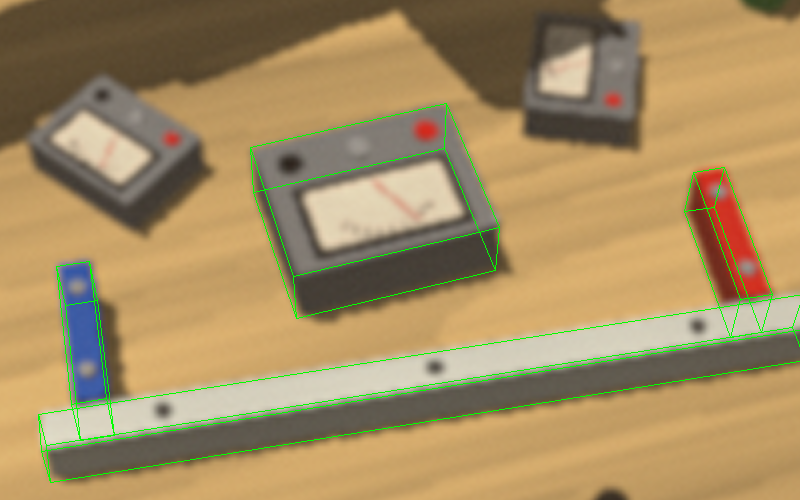

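View pics/ov_side.png

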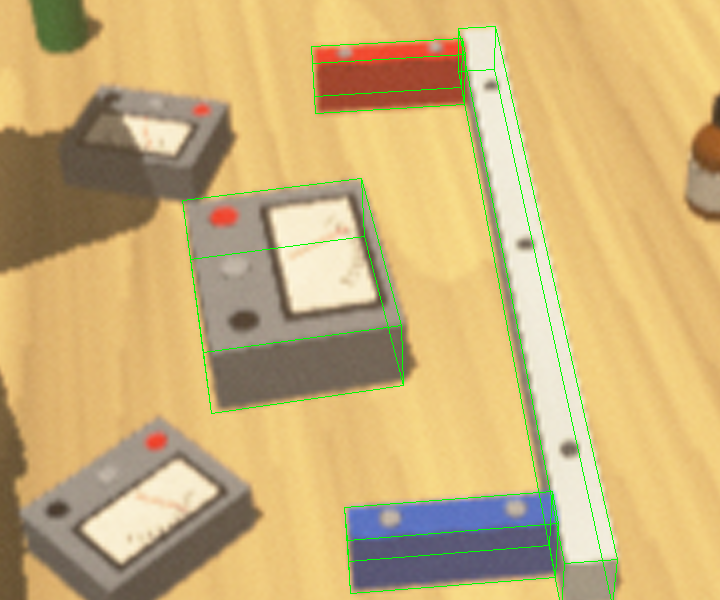

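```bash
cat >> h.py <<'E'
FX=np.array([641.,4.,-0.103])
def w2r(x,y):
    c,s=np.cos(FX[2]),np.sin(FX[2]); d=np.array([x-FX[0],y-FX[1]]); return np.array([c*d[0]+s*d[1],-s*d[0]+c*d[1]])
def r2w(a,b):
    c,s=np.cos(FX[2]),np.sin(FX[2]); return np.array([FX[0]+c*a-s*b,FX[1]+s*a+c*b])
def go(a,b,z,yawrel):
    "rail-frame target, yaw relative to rail x axis (deg)"
    o=sensors.observe(); p=o["tcp_pos"]; y=np.radians(o["orientation"][2])
    t=r2w(a,b); d=t-p[:2]
    dx=np.cos(y)*d[0]+np.sin(y)*d[1]; dy=np.sin(y)*d[0]-np.cos(y)*d[1]
    dyaw=(np.radians(yawrel)+FX[2]-y+np.pi)%(2*np.pi)-np.pi
    print("t",round(o["t"],2),"railpos",w2r(*p[:2]).round(1),"z",p[2].round(1),"yaw",o["orientation"].round(2),"F",o["wrist_force"].round(1),"world target",t.round(1))
    print("shift m",(dx/1000).round(4),(dy/1000).round(4),round((p[2]-z)/1000,4),"turn",round(-dyaw,4))
E
python3 -c "
from h import *
go(-210,-11,12,-90)"
```

```text
t 1.05 railpos [-331.4 -556.8] z 214.4 yaw [180.    -0.   -63.77] F [ 0.4 -0.7  0.3] world target [431.   14.7]
shift m -0.3977 -0.3931 0.2024 turn 0.5608
```

Emit:
apply_moves --pt "-0.3977 -0.3931 0.08 0.5608 80" --pt "-0.3977 -0.3931 0.08 0.5608 80" --pt "-0.3977 -0.3931 0.08 0.5608 80" --pt "-0.3977 -0.3931 0.08 0.5608 80" --pt "-0.3977 -0.3931 0.08 0.5608 80" --pt "-0.3977 -0.3931 0.08 0.5608 80" --pt "-0.3977 -0.3931 0.08 0.5608 80" --pt "-0.3977 -0.3931 0.08 0.5608 80" --pt "-0.3977 -0.3931 0.08 0.5608 80" --pt "-0.3977 -0.3931 0.08 0.5608 80"

```text
t: 1.88
tcp_pos: [384.8, -123.1, 155.6]
orientation: [-179.9, -0.0, -95.9]
wrist_force: [0.3, -0.6, 0.2]
grip_width: 70.5
```

```bash
python3 -c "
from h import *
go(-210,-11,12,-90)"
```

```text
t 1.88 railpos [-241.8 -152.7] z 155.6 yaw [-1.7993e+02 -3.0000e-02 -9.5940e+01] F [ 0.3 -0.6  0.2] world target [431.   14.7]
shift m -0.1418 -0.0317 0.1436 turn -0.0007
```

Emit:
apply_moves --pt "-0.13 -0.03 0.02 0 80" --pt "-0.13 -0.03 0.02 0 80" --pt "-0.13 -0.03 0.02 0 80" --pt "-0.13 -0.03 0.02 0 80" --pt "-0.13 -0.03 0.02 0 80" --pt "-0.13 -0.03 0.02 0 80"

```text
t: 2.38
tcp_pos: [427.7, 1.5, 135.5]
orientation: [180.0, -0.0, -95.8]
wrist_force: [0.9, -0.1, 0.1]
grip_width: 70.6
```

```bash
python3 -c "
from h import *
go(-210,-11,12,-90)
p=viewer.read_camera('wrist'); cv2.imwrite('pics/w1.png',p['pixels'][:,:,::-1])"
```

```text
t 2.38 railpos [-212.   -24.4] z 135.5 yaw [ 1.7998e+02 -3.0000e-02 -9.5770e+01] F [ 0.9 -0.1  0.1] world target [431.   14.7]
shift m -0.0134 -0.002 0.1235 turn 0.0023
```

View pics/w1.png

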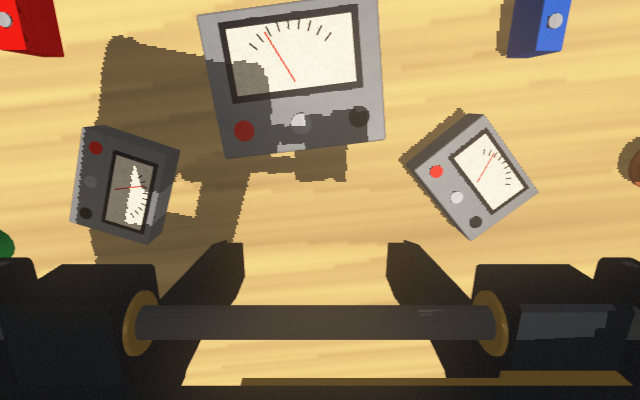

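The wrist view shows the big box ahead at (290,80). The decoys at (125,185) and (470,175) are outside the finger path. I'll descend.

Emit:
apply_moves --pt "-0.013 -0.002 0.04 0.002 80" --pt "-0.013 -0.002 0.08 0.002 80" --pt "-0.013 -0.002 0.115 0.002 80" --pt "-0.013 -0.002 0.123 0.002 80" --pt "-0.013 -0.002 0.123 0.002 80" --pt "-0.013 -0.002 0.123 0.002 80"

```text
t: 2.93
tcp_pos: [431.7, 12.8, 13.5]
orientation: [-180.0, -0.0, -96.1]
wrist_force: [0.3, 0.2, 0.7]
grip_width: 70.6
```

```bash
python3 -c "
from h import *
go(-210,-11,12,-90)
go(-126,-11,12,-90)"
```

```text
t 2.93 railpos [-209.1  -12.7] z 13.5 yaw [-1.7997e+02 -1.0000e-02 -9.6130e+01] F [0.3 0.2 0.7] world target [431.   14.7]
shift m -0.0017 0.0009 0.0015 turn -0.0041
t 2.93 railpos [-209.1  -12.7] z 13.5 yaw [-1.7997e+02 -1.0000e-02 -9.6130e+01] F [0.3 0.2 0.7] world target [514.5   6. ]
shift m -0.0021 -0.0831 0.0015 turn -0.0041
```

Emit:
apply_moves --pt "-0.002 -0.008 0.001 0 80" --pt "-0.002 -0.016 0.001 0 80" --pt "-0.002 -0.022 0.001 0 80" --pt "-0.002 -0.027 0.001 0 80" --pt "-0.002 -0.032 0.001 0 80" --pt "-0.002 -0.037 0.001 0 80" --pt "-0.002 -0.042 0.001 0 80" --pt "-0.002 -0.047 0.001 0 80" --pt "-0.002 -0.052 0.001 0 80" --pt "-0.002 -0.057 0.001 0 80"

```text
t: 3.77
tcp_pos: [488.2, 10.1, 11.4]
orientation: [180.0, -0.0, -96.0]
wrist_force: [-4.5, 0.0, 2.4]
grip_width: 70.4
```

Emit:
apply_moves --pt "0 -0.005 0 0 80" --pt "0 -0.01 0 0 80" --pt "0 -0.015 0 0 80" --pt "0 -0.019 0 0 80" --pt "0 -0.022 0 0 80" --pt "0 -0.025 0 0 80" --pt "0 -0.025 0 0 80"

```text
t: 4.35
tcp_pos: [513.7, 7.4, 11.5]
orientation: [-179.9, -0.0, -96.0]
wrist_force: [-0.7, 0.2, -0.9]
grip_width: 70.3
```

```bash
cat > look.py <<'E'
import sys
from h import *
tag=sys.argv[1]
go(-126,-11,12,-90)
x0=[float(a) for a in sys.argv[2:5]] if len(sys.argv)>4 else (590,0,-.1)
V=[]
for n in("scene","side"):
    p=viewer.read_camera(n)
    cv2.imwrite(f"pics/{tag}_{n}.png",p["pixels"][:,:,::-1])
    c=[d for d in viewer.trace("meter_box",p)]
    best=min(c,key=lambda d:np.hypot(*(np.array(d["rect"][:2])-proj(p,[x0[0],x0[1],25])[0])))
    print(n,np.round(best["rect"]),best["mask"].sum(),hullmask(p,box(*x0,(105,130,45))).sum())
    V.append((p,best["mask"].astype(np.float32)))
for v in (V[:1],V[1:],V):
    q,f=fit(v,(105,130,45),x0)
    print("box world",q.round(3),"rail",w2r(q[0],q[1]).round(1),"rel ang",round(q[2]-FX[2],4),"cost",round(f,3))
E
python3 look.py p1 585 -5 -.1
```

```text
t 4.35 railpos [-127.    -9.7] z 11.5 yaw [-1.7993e+02 -1.0000e-02 -9.6020e+01] F [-0.7  0.2 -0.9] world target [514.5   6. ]
shift m 0.0013 -0.001 -0.0005 turn -0.002
scene [318. 193.  59.  45.] 2225 2544.0625
side [312. 208.  55.  56.] 2187 2563.0
box world [ 5.66188e+02 -4.41800e+00 -1.30000e-01] rail [-73.6 -16.1] rel ang -0.0274 cost 0.118
box world [ 5.78386e+02 -4.34100e+00 -1.17000e-01] rail [-61.4 -14.7] rel ang -0.0136 cost 0.167
box world [ 5.75776e+02 -5.63700e+00 -1.11000e-01] rail [-63.9 -16.3] rel ang -0.0077 cost 0.313
```

Emit:
apply_moves --pt "0 0.02 0 0 55" --pt "0 0.04 -0.01 0 55" --pt "0 0.04 -0.05 0 55" --pt "0 0.04 -0.09 0 55" --pt "0 0.04 -0.1 -0.1 55" --pt "0 0.04 -0.1 -0.2 55"

```text
t: 5.05
tcp_pos: [476.5, 11.0, 116.0]
orientation: [-179.5, -0.2, -84.3]
wrist_force: [0.8, -0.0, 0.1]
grip_width: 48.3
```

```bash
python3 look.py p2 575 -5 -.1; python3 -c "
from h import *
go(-65,-115,12,0)"
```

```text
t 5.05 railpos [-164.4   -9.9] z 116.0 yaw [-1.7948e+02 -1.7000e-01 -8.4300e+01] F [ 0.8 -0.   0.1] world target [514.5   6. ]
shift m 0.0088 -0.0374 0.104 turn 0.2026
scene [316. 194.  58.  47.] 2204 2516.25
side [310. 210.  53.  55.] 2518 2558.625
box world [ 5.64279e+02 -3.24300e+00 -9.40000e-02] rail [-75.6 -15.1] rel ang 0.0091 cost 0.125
box world [ 5.7747e+02 -5.3760e+00 -1.0600e-01] rail [-62.2 -15.9] rel ang -0.0026 cost 0.027
box world [ 5.76325e+02 -5.29500e+00 -1.02000e-01] rail [-63.4 -15.9] rel ang 0.001 cost 0.192
t 5.25 railpos [-168.1   -9.6] z 111.2 yaw [179.99   0.   -84.74] F [-0.4  0.5  0.2] world target [ 564.5 -103.7]
shift m 0.1234 -0.0808 0.0992 turn -1.376
```

View pics/p2_scene.png

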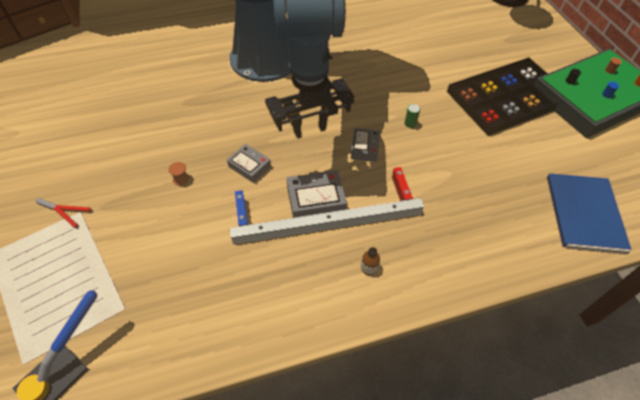

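The side view shows the box square to the rail at about (-63,-16) in the rail frame, 11 mm short of it. Next I go to its -y end.

Emit:
apply_moves --pt "0.1234 -0.0808 0 -1.376 55" --pt "0.1234 -0.0808 0 -1.376 55" --pt "0.1234 -0.0808 0 -1.376 55" --pt "0.1234 -0.0808 0 -1.376 55" --pt "0.1234 -0.0808 0 -1.376 55" --pt "0.1234 -0.0808 0 -1.376 55" --pt "0.1234 -0.0808 0 -1.376 55" --pt "0.1234 -0.0808 0 -1.376 55" --pt "0.1234 -0.0808 0 -1.376 55" --pt "0.1234 -0.0808 0 -1.376 55"

```text
t: 6.08
tcp_pos: [564.4, -103.2, 110.0]
orientation: [-180.0, 0.1, -12.8]
wrist_force: [0.4, -0.0, 0.2]
grip_width: 48.5
```

Emit:
apply_moves --pt "0 0 0 -0.12 55" --pt "0 0 0 -0.13 55" --pt "0 0 0 -0.13 55"

```text
t: 6.33
tcp_pos: [564.6, -103.3, 110.4]
orientation: [-180.0, 0.1, -5.8]
wrist_force: [1.0, -0.1, 0.3]
grip_width: 48.5
```

```bash
python3 -c "
from h import *
go(-65,-115,12,0)"
```

```text
t 6.33 railpos [ -64.9 -114.6] z 110.4 yaw [-1.7997e+02  9.0000e-02 -5.7500e+00] F [ 1.  -0.1  0.3] world target [ 564.5 -103.7]
shift m -0.0001 0.0004 0.0984 turn 0.0026
```

Emit:
apply_moves --pt "0 0 0.04 0.002 55" --pt "0 0 0.08 0.002 55" --pt "0 0 0.098 0.002 55" --pt "0 0 0.098 0.002 55" --pt "0 0 0.098 0.002 55" --pt "0 -0.01 0.098 0.002 55" --pt "0 -0.018 0.098 0.002 55" --pt "0 -0.024 0.098 0.002 55" --pt "0 -0.03 0.098 0.002 55" --pt "0 -0.036 0.098 0.002 55"

```text
t: 7.17
tcp_pos: [570.1, -67.9, 15.2]
orientation: [179.9, -0.2, -5.6]
wrist_force: [-0.4, -4.4, 3.4]
grip_width: 48.6
```

```bash
python3 -c "
from h import *
go(-65,49,12,0)"
```

```text
t 7.17 railpos [-63.2 -78.8] z 15.2 yaw [179.89  -0.19  -5.57] F [-0.4 -4.4  3.4] world target [581.4  59.4]
shift m -0.0011 -0.1278 0.0032 turn 0.0057
```

Emit:
apply_moves --pt "0 -0.006 0.003 0.004 55" --pt "0 -0.012 0.003 0.004 55" --pt "0 -0.018 0.003 0.004 55" --pt "0 -0.024 0.003 0.004 55" --pt "0 -0.03 0.003 0.004 55" --pt "0 -0.036 0.003 0.004 55" --pt "0 -0.042 0.003 0.004 55" --pt "0 -0.048 0.003 0.004 55" --pt "0 -0.054 0.003 0.004 55" --pt "0 -0.06 0.003 0.004 55"

```text
t: 8.0
tcp_pos: [574.5, -7.3, 10.4]
orientation: [180.0, 0.0, -5.8]
wrist_force: [0.6, -3.8, 3.5]
grip_width: 48.3
```

```bash
python3 look.py p3 582 50 -.1;python3 -c "
from h import *
go(-65,49,12,0)"
```

```text
t 8.0 railpos [-65.  -18.1] z 10.4 yaw [ 1.80e+02  1.00e-02 -5.83e+00] F [ 0.6 -3.8  3.5] world target [514.5   6. ]
shift m -0.061 -0.0072 -0.0016 turn 1.572
scene [347. 188.  58.  47.] 1699 2518.125
side [308. 194.  50.  39.] 1013 2295.4375
box world [ 5.77376e+02  7.10860e+01 -1.88000e-01] rail [-70.2  60.2] rel ang -0.0849 cost 0.446
box world [ 5.84364e+02  6.55770e+01 -1.35000e-01] rail [-62.7  55.4] rel ang -0.0322 cost 1.199
box world [ 5.81245e+02  6.61930e+01 -8.30000e-02] rail [-65.8  55.7] rel ang 0.0204 cost 1.678
t 8.2 railpos [-65.9 -17.7] z 9.8 yaw [-1.7993e+02  9.0000e-02 -5.8100e+00] F [-0.2 -0.8  0.8] world target [581.4  59.4]
shift m 0.001 -0.0667 -0.0022 turn 0.0016
```

View pics/p3_side.png

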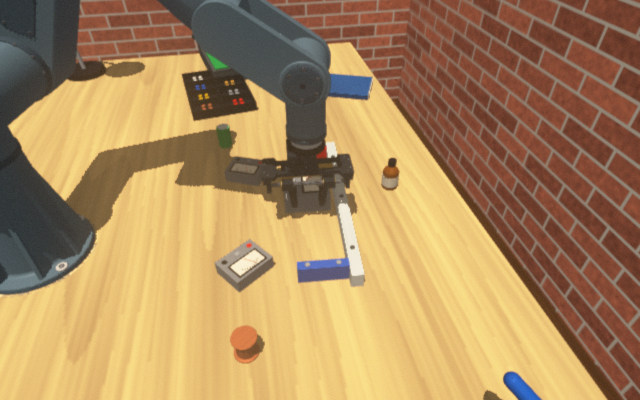

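Emit:
apply_moves --pt "0.001 -0.006 -0.002 0.002 55" --pt "0.001 -0.012 -0.002 0.002 55" --pt "0.001 -0.018 -0.002 0.002 55" --pt "0.001 -0.024 -0.002 0.002 55" --pt "0.001 -0.03 -0.002 0.002 55" --pt "0.001 -0.036 -0.002 0.002 55" --pt "0.001 -0.042 -0.002 0.002 55" --pt "0.001 -0.048 -0.002 0.002 55" --pt "0.001 -0.054 -0.002 0.002 55" --pt "0.001 -0.059 -0.002 0.002 55"

```text
t: 9.03
tcp_pos: [581.5, 51.4, 12.4]
orientation: [-180.0, 0.0, -5.9]
wrist_force: [0.3, -1.5, -1.9]
grip_width: 48.4
```

Emit:
apply_moves --pt "0 -0.001 0 0 55" --pt "0 -0.002 0 0 55"

```text
t: 9.2
tcp_pos: [581.7, 53.0, 12.5]
orientation: [180.0, 0.0, -5.9]
wrist_force: [-0.1, -1.7, -0.5]
grip_width: 48.7
```

Emit:
apply_moves --pt "0 -0.001 0 0 55" --pt "0 -0.002 0 0 55"

```text
t: 9.37
tcp_pos: [581.9, 54.5, 12.5]
orientation: [180.0, 0.0, -6.0]
wrist_force: [-1.0, -2.2, -1.1]
grip_width: 48.4
```

Emit:
apply_moves --pt "0 -0.001 0 0 55" --pt "0 -0.002 0 0 55"

```text
t: 9.53
tcp_pos: [582.1, 56.5, 12.5]
orientation: [180.0, -0.0, -6.0]
wrist_force: [-0.8, -2.4, -0.6]
grip_width: 48.7
```

```bash
python3 -c "
from h import *
go(-65,49,12,0)"
```

```text
t 9.53 railpos [-63.9  46.2] z 12.5 yaw [ 1.80e+02 -1.00e-02 -5.97e+00] F [-0.8 -2.4 -0.6] world target [581.4  59.4]
shift m -0.0011 -0.0028 0.0005 turn -0.0012
```

Still sliding; I'll creep in until the force rises.

Emit:
apply_moves --pt "0 -0.001 0 0 55" --pt "0 -0.002 0 0 55"

```text
t: 9.7
tcp_pos: [582.4, 58.6, 12.5]
orientation: [-180.0, -0.0, -6.0]
wrist_force: [0.2, -2.0, -1.0]
grip_width: 48.1
```

Emit:
apply_moves --pt "0 -0.0005 0 0 55" --pt "0 -0.001 0 0 55"

```text
t: 9.87
tcp_pos: [582.4, 59.7, 12.5]
orientation: [180.0, -0.0, -5.9]
wrist_force: [0.1, -1.9, -0.1]
grip_width: 48.1
```

Emit:
apply_moves --pt "0 -0.0005 0 0 55" --pt "0 -0.001 0 0 55"

```text
t: 10.03
tcp_pos: [582.5, 60.7, 12.5]
orientation: [-180.0, 0.0, -5.9]
wrist_force: [0.2, -2.5, -1.8]
grip_width: 48.3
```

Emit:
apply_moves --pt "0 -0.0005 0 0 55" --pt "0 -0.001 0 0 55"

```text
t: 10.2
tcp_pos: [582.6, 61.4, 12.5]
orientation: [180.0, -0.0, -5.9]
wrist_force: [-0.3, -3.9, -0.4]
grip_width: 48.7
```

Emit:
apply_moves --pt "0 -0.0005 0 0 55" --pt "0 -0.001 0 0 55"

```text
t: 10.37
tcp_pos: [582.7, 61.5, 12.5]
orientation: [179.9, -0.0, -5.9]
wrist_force: [-0.8, -8.9, -0.9]
grip_width: 48.9
```

```bash
python3 -c "
from h import *
go(-65,49,12,0)
p=viewer.read_camera('scene'); cv2.imwrite('pics/s4.png',cv2.resize(p['pixels'][120:250,270:450],None,fx=4,fy=4,interpolation=cv2.INTER_CUBIC)[:,:,::-1])"
```

```text
t 10.37 railpos [-63.9  51.2] z 12.5 yaw [179.89  -0.    -5.92] F [-0.8 -8.9 -0.9] world target [581.4  59.4]
shift m -0.0011 0.0022 0.0005 turn -0.0004
```

View pics/s4.png

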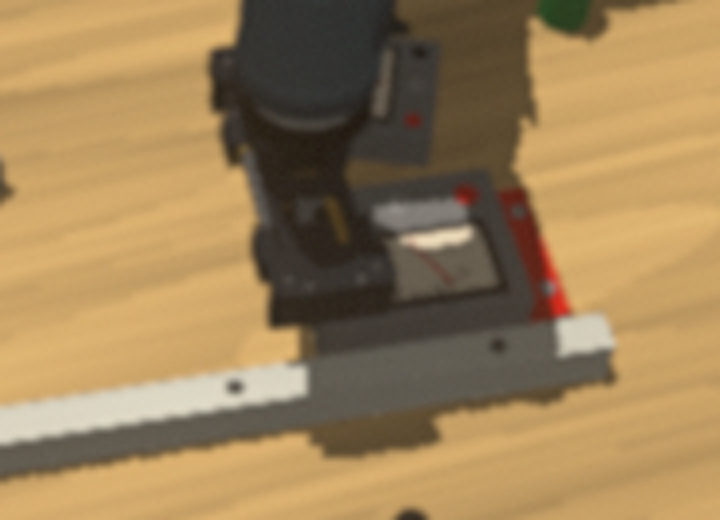

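Force rose to 9 N and the motion stalled at y=61.5, so the box is against the red block. I'll back off, lift and look, including at the decoy near the next approach spot.

Emit:
apply_moves --pt "0 0.02 0 0 55" --pt "0 0.04 -0.01 0 55" --pt "0 0.08 -0.05 0 55" --pt "0 0.12 -0.09 0 55" --pt "0 0.15 -0.11 0 55" --pt "0 0.17 -0.11 0 55" --pt "0 0.17 -0.11 0 55"

```text
t: 11.0
tcp_pos: [567.9, -113.0, 127.6]
orientation: [179.8, -0.5, -6.2]
wrist_force: [-0.3, -0.7, 0.1]
grip_width: 48.6
```

```bash
python3 look.py p4 591 122 -.1; python3 - <<'E'
import cv2,numpy as np
a=cv2.imread('pics/p4_scene.png')[120:250,300:450];b=cv2.imread('pics/p4_side.png')[120:250,200:350]
cv2.imwrite('pics/p4.png',np.vstack([cv2.resize(i,None,fx=2.3*2,fy=2.3,interpolation=2) if 0 else cv2.resize(i,(345*2//1,299),interpolation=2) if 0 else cv2.resize(i,(346,300),interpolation=2) for i in(a,b)]))
E
```

```text
t 11.0 railpos [ -60.7 -123.9] z 127.6 yaw [179.77  -0.51  -6.2 ] F [-0.3 -0.7  0.1] world target [514.5   6. ]
shift m -0.0659 -0.1126 0.1156 turn 1.5657
scene [373. 185.  62.  45.] 2152 2508.6875
side [305. 177.  48.  36.] 925 2006.0
box world [ 5.81481e+02  1.36537e+02 -1.40000e-01] rail [-72.8 125.7] rel ang -0.0369 cost 0.151
box world [ 5.91235e+02  1.33150e+02 -1.28000e-01] rail [-62.8 123.3] rel ang -0.025 cost 1.121
box world [ 5.89847e+02  1.34226e+02 -1.32000e-01] rail [-64.3 124.3] rel ang -0.029 cost 1.28
```

View pics/p4.png

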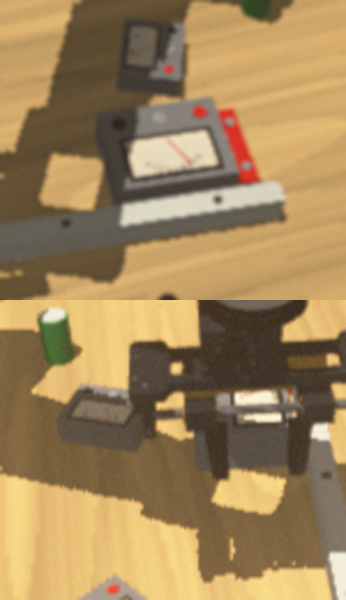

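```bash
python3 - <<'E'
from h import *
P={n:viewer.read_camera(n) for n in("scene","side")}
M=np.load("m0.npz")
def cost(q):
    return sum(np.abs(hullmask(P[n],box(q[0],q[1],q[2],(q[3]*105,q[3]*130,q[3]*45)))-M[f"{n}_meter_box_0"]).sum()/M[f"{n}_meter_box_0"].sum() for n in P)
best=None
for th in(-.3,.0,.3,1.2,-1.2,1.57):
    x=np.array([455,156,th,.65])
    r=minimize(cost,x,method="Nelder-Mead",options=dict(initial_simplex=[x,x+[12,0,0,0],x+[0,12,0,0],x+[0,0,.2,0],x+[0,0,0,.1]]))
    if best is None or r.fun<best.fun:best=r
q=best.x;print(q,best.fun)
for c in box(q[0],q[1],q[2],(q[3]*105,q[3]*130,0))[::2]: print(w2r(c[0],c[1]).round(1))
E
```

```text
[447.58856494 172.54722733   1.12537846   0.64532577] 0.12811999446301092
[-181.6  101.8]
[-260.6  129.9]
[-158.8  165.6]
[-237.9  193.8]
```

```bash
python3 -c "
from h import *
go(-139,120,115,-90)"
```

```text
t 11.3 railpos [ -65. -116.] z 121.2 yaw [-1.7994e+02  1.2000e-01 -5.8600e+00] F [-0.2  0.4 -0.7] world target [515.1 137.7]
shift m -0.0738 -0.236 0.0062 turn 1.5715
```

Emit:
apply_moves --pt "-0.0738 -0.236 0 1.5715 40" --pt "-0.0738 -0.236 0 1.5715 40" --pt "-0.0738 -0.236 0 1.5715 40" --pt "-0.0738 -0.236 0 1.5715 40" --pt "-0.0738 -0.236 0 1.5715 40" --pt "-0.0738 -0.236 0 1.5715 40" --pt "-0.0738 -0.236 0 1.5715 40" --pt "-0.0738 -0.236 0 1.5715 40" --pt "-0.0738 -0.236 0 1.5715 40" --pt "-0.0738 -0.236 0 1.5715 40"

```text
t: 12.13
tcp_pos: [514.8, 138.1, 121.5]
orientation: [179.9, 0.0, -74.8]
wrist_force: [-0.1, 0.3, -0.2]
grip_width: 35.4
```

Emit:
apply_moves --pt "0 0 0 0.12 40" --pt "0 0 0 0.24 40" --pt "0 0 0 0.32 40" --pt "0 0 0 0.32 40" --pt "0 0 0 0.32 40"

```text
t: 12.55
tcp_pos: [515.3, 136.9, 121.7]
orientation: [179.9, 0.0, -92.7]
wrist_force: [0.3, -0.0, -0.0]
grip_width: 35.7
```

```bash
python3 -c "
from h import *
go(-139,120,12,-90)
p=viewer.read_camera('wrist'); cv2.imwrite('pics/w5.png',p['pixels'][:,:,::-1])"
```

```text
t 12.55 railpos [-138.7  119.3] z 121.7 yaw [179.92   0.   -92.73] F [ 0.3 -0.  -0. ] world target [515.1 137.7]
shift m -0.0007 0.0003 0.1097 turn 0.0553
```

View pics/w5.png

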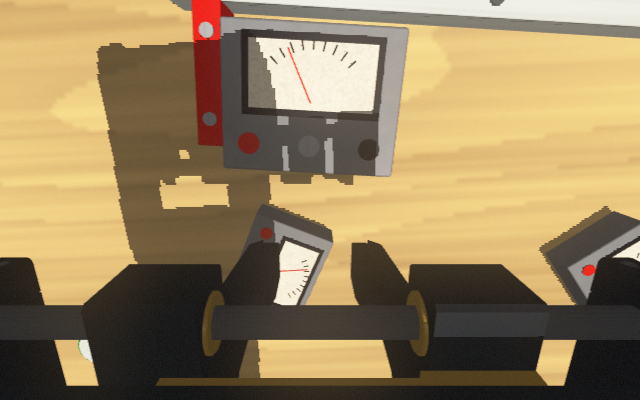

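The wrist view shows the box against red at (205,90). The decoy's near top corners are at about (263,207) and (332,234), close to where the fingers land. I'll measure the slot.

```bash
python3 -c "
from h import *
p=viewer.read_camera('wrist')
for u,v,z in [(263,207,29),(332,234,29),(332,242,0),(224,168,45),(390,177,45),(221,18,45),(408,30,45),(638,35,35),(400,15,35)]:
  X=back(p,u,v,z); print(u,v,w2r(X[0],X[1]).round(1))
go(-133,112,12,-90)"
```

```text
263 207 [-150.7  162. ]
332 234 [-172.   101.8]
332 242 [-192.4   98.9]
224 168 [-115.5  189.9]
390 177 [-115.5   61.5]
221 18 [-12.1 189.3]
408 30 [-12.4  61.6]
638 35 [  -4.5 -105.5]
400 15 [-1.2 66.1]
t 12.65 railpos [-138.4  119. ] z 122.0 yaw [179.95  -0.   -92.78] F [-0.3 -0.1  0.7] world target [520.2 129.1]
shift m 0.0072 -0.005 0.11 turn 0.0545
```

```bash
python3 -c "
from h import *
go(-132,118,12,-90)"
```

```text
t 12.65 railpos [-138.4  119. ] z 122.0 yaw [179.95  -0.   -92.78] F [-0.3 -0.1  0.7] world target [521.8 134.9]
shift m 0.0013 -0.0063 0.11 turn 0.0545
```

Emit:
apply_moves --pt "0.001 -0.0063 0 0.0545 20" --pt "0.001 -0.0063 0.03 0.0545 20" --pt "0.001 -0.0063 0.06 0.0545 20" --pt "0.001 -0.0063 0.06 0.0545 20"

```text
t: 12.98
tcp_pos: [517.9, 134.5, 57.2]
orientation: [179.5, -0.1, -96.0]
wrist_force: [-1.1, 0.4, 0.1]
grip_width: 17.8
```

```bash
python3 -c "
from h import *
go(-132,118,12,-90)"
```

```text
t 12.98 railpos [-135.8  117.2] z 57.2 yaw [ 1.7946e+02 -7.0000e-02 -9.6010e+01] F [-1.1  0.4  0.1] world target [521.8 134.9]
shift m -0.0008 -0.0038 0.0452 turn -0.0018
```

Emit:
apply_moves --pt "0 -0.002 0 0 20" --pt "0 -0.002 0.02 0 20" --pt "0 -0.002 0.035 0 20" --pt "0 -0.002 0.045 0 20" --pt "0 -0.002 0.045 0 20" --pt "0 -0.002 0.045 0 20"

```text
t: 13.48
tcp_pos: [524.9, 134.5, 18.3]
orientation: [-180.0, 0.0, -96.1]
wrist_force: [-0.3, -0.7, 0.3]
grip_width: 17.2
```

```bash
python3 -c "
from h import *
go(-116,118,12,-90)"
```

```text
t 13.48 railpos [-128.9  117.8] z 18.3 yaw [-1.7997e+02  1.0000e-02 -9.6080e+01] F [-0.3 -0.7  0.3] world target [537.7 133.3]
shift m -0.0002 -0.0129 0.0063 turn -0.003
```

Emit:
apply_moves --pt "0 0 0.005 -0.002 20" --pt "0 -0.003 0.005 -0.002 20" --pt "0 -0.005 0.005 -0.002 20" --pt "0 -0.007 0.005 -0.002 20" --pt "0 -0.009 0.005 -0.002 20" --pt "0 -0.01 0.005 -0.002 20"

```text
t: 13.98
tcp_pos: [534.5, 133.4, 12.7]
orientation: [180.0, 0.0, -96.0]
wrist_force: [-4.0, 0.9, 2.9]
grip_width: 17.4
```

Emit:
apply_moves --pt "0 -0.001 0 0 20" --pt "0 -0.0015 0 0 20"

```text
t: 14.15
tcp_pos: [535.8, 133.2, 12.5]
orientation: [180.0, 0.0, -96.0]
wrist_force: [-3.9, -0.1, 4.3]
grip_width: 17.2
```

Emit:
apply_moves --pt "0 -0.0007 0 0 20" --pt "0 -0.0015 0 0 20"

```text
t: 14.32
tcp_pos: [537.2, 133.0, 12.4]
orientation: [180.0, -0.0, -96.0]
wrist_force: [-4.5, 0.4, 3.1]
grip_width: 17.8
```

Emit:
apply_moves --pt "0 -0.0005 0 0 20" --pt "0 -0.001 0 0 20"

```text
t: 14.48
tcp_pos: [537.7, 132.9, 12.3]
orientation: [179.9, -0.0, -96.0]
wrist_force: [-7.2, 1.3, 5.3]
grip_width: 17.5
```

Emit:
apply_moves --pt "0 -0.0005 0 0 20" --pt "0 -0.001 0 0 20"

```text
t: 14.65
tcp_pos: [537.7, 133.0, 12.2]
orientation: [179.8, -0.0, -96.0]
wrist_force: [-10.3, 1.3, 7.2]
grip_width: 17.7
```

Emit:
apply_moves --pt "0 -0.0005 0 0 20" --pt "0 -0.001 0 0 20"

```text
t: 14.82
tcp_pos: [537.7, 133.0, 12.0]
orientation: [179.7, -0.0, -96.0]
wrist_force: [-14.5, 0.9, 11.3]
grip_width: 17.7
```

The motion stalled and force rose to 14 N, so the box is on the rail. I'll back off 12 mm and lift.

Emit:
apply_moves --pt "0 0.003 0 0 20" --pt "0 0.01 0 0 20" --pt "0 0.015 0 0 20" --pt "0 0.015 -0.03 0 20" --pt "0 0.015 -0.07 0 20" --pt "0 0.015 -0.11 0 20" --pt "0 0.015 -0.15 0 20" --pt "0 0.015 -0.15 0 20"

```text
t: 15.48
tcp_pos: [530.9, 134.5, 171.5]
orientation: [-179.1, 0.1, -96.0]
wrist_force: [0.9, 0.1, 0.9]
grip_width: 17.8
```

Emit:
apply_moves --pt "0 0.04 0 0 20" --pt "0 0.08 0 0 20" --pt "0 0.12 0 0 20" --pt "0 0.12 0 0 20" --pt "0 0.12 0 0 20"

```text
t: 15.9
tcp_pos: [404.5, 147.0, 162.2]
orientation: [-179.9, 0.0, -95.9]
wrist_force: [-0.5, -0.2, 0.7]
grip_width: 18.2
```

```bash
python3 look.py p6 601 122 -.1; python3 -c "
from h import *
p=viewer.read_camera('wrist'); cv2.imwrite('pics/w6.png',p['pixels'][:,:,::-1])
p=viewer.read_camera('scene')
for l in('spool','flux','capacitor'):
  d=viewer.trace(l,p); print(l,np.round(d[0]['rect']) if d else None)
"
```

```text
t 15.9 railpos [-250.  118.] z 162.2 yaw [-1.7993e+02  1.0000e-02 -9.5920e+01] F [-0.5 -0.2  0.7] world target [514.5   6. ]
shift m 0.1289 -0.124 0.1502 turn -0.0004
scene [373. 187.  63.  44.] 2054 2533.0625
side [311. 170.  49.  47.] 1808 1988.9375
box world [ 5.83595e+02  1.35033e+02 -9.70000e-02] rail [-70.6 124.4] rel ang 0.006 cost 0.218
box world [ 6.03812e+02  1.36271e+02 -1.32000e-01] rail [-50.6 127.7] rel ang -0.0295 cost 0.079
box world [ 6.01790e+02  1.33534e+02 -1.08000e-01] rail [-52.3 124.8] rel ang -0.0054 cost 0.332
spool [179. 175.  18.  27.]
flux [370. 261.  18.  26.]
capacitor [414. 115.  15.  27.]
```

View pics/w6.png

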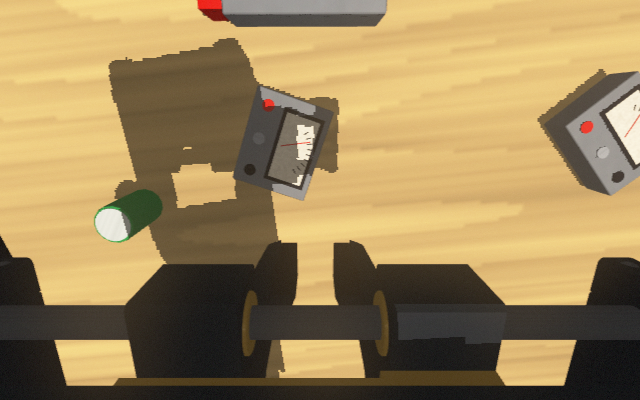

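View pics/p6_side.png

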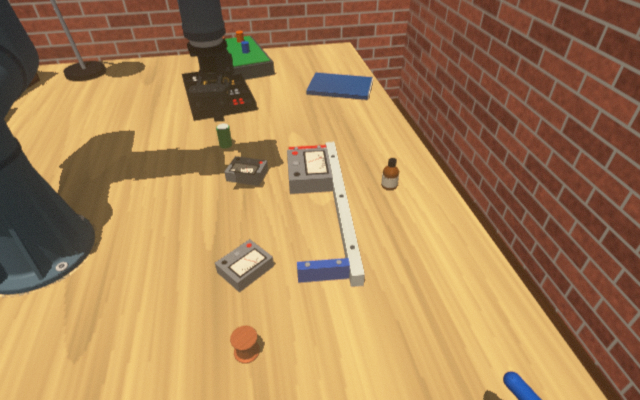

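Emit:
apply_moves --pt "0 -0.04 -0.02 0 20" --pt "0 -0.08 -0.04 0 20" --pt "0 -0.12 -0.04 0 20" --pt "0 -0.12 -0.04 0 20" --pt "0 -0.12 -0.04 0 20" --pt "0 -0.12 -0.04 0 20"

```text
t: 16.85
tcp_pos: [524.7, 134.2, 201.4]
orientation: [179.9, -0.0, -96.0]
wrist_force: [-0.2, -0.2, -0.1]
grip_width: 17.5
```

```bash
python3 -c "
from h import *
p=viewer.read_camera('wrist'); cv2.imwrite('pics/w7.png',cv2.resize(p['pixels'][:260,150:500],None,fx=2.2,fy=2.2,interpolation=cv2.INTER_CUBIC)[:,:,::-1])
np.save('w7.npy',p,allow_pickle=True)
"
```

```text
(no output)
```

View pics/w7.png

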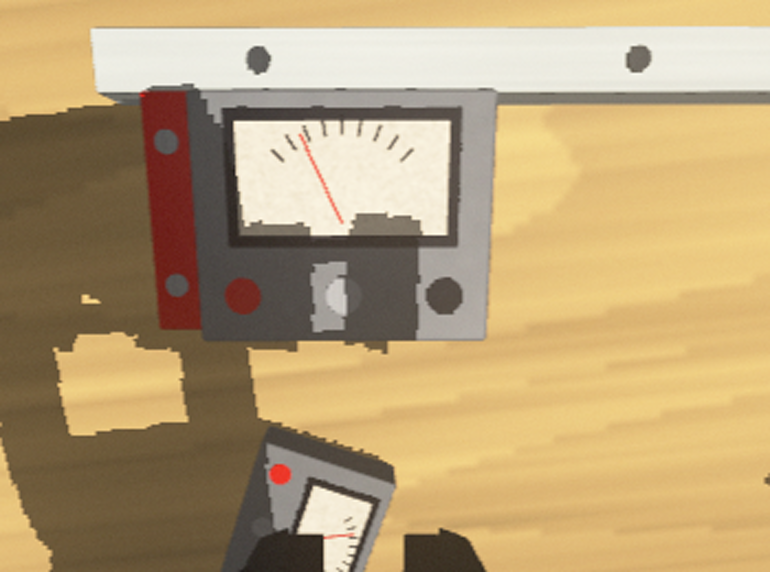

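The view shows the box seated in the corner, red face at x≈200 and rail edge at y≈92. A numeric check before handing in:

```bash
python3 -c "
from h import *
p=np.load('w7.npy',allow_pickle=True).item()
for nm,u,v,z in [('near red',203,340,45),('near free',486,339,45),('far free',497,90,45),('far red?',193,87,45),('rail R',768,95,35),('rail R2',520,94.5,35),('red inner near',201,328,40),]:
  X=back(p,150+u/2.2,v/2.2,z); print(nm,w2r(X[0],X[1]).round(1))
o=sensors.observe();print(o['t'],o['wrist_force'].round(1))"
```

```text
near red [-104.1  189.8]
near free [-103.8   60.7]
far free [-0.4 61.1]
far red? [  0.9 187. ]
rail R [ -0.9 -56.7]
rail R2 [-0.6 49.4]
red inner near [-99.3 191.5]
16.9 [ 0.4 -0.4  0.8]
```

Box face is at x' -0.4 against the rail at -0.6, its end is at 189.8 against the stop at about 190–191, and the angle is about 0.1–0.2°. All within tolerance, and the robot is clear, so I'm handing in.

```bash
python3 -c "
from rig import finish_job
print(finish_job())"
```

```text
the job is handed in; nothing more can be done
None
```

I pushed the largest meter box into the corner between the aluminium rail and the red block, and handed the job in at about 17 s of the 64 s allowed. No verdict came back. It took three flat pushes with the fingers:
1. Towards the rail, which also squared the box up.
2. Along the rail until it met the red block, where the force rose to about 9 N and the motion stalled.
3. Onto the rail, where it stalled at about 14 N across the bench.

**Last checks (wrist camera):**
- **Rail:** the long side is within about 1 mm of the rail, and within about 0.2° of parallel.
- **Red block:** the box end is within about 1–2 mm of the block.
- **Other things:** the spool, flux bottle and capacitor showed within a few pixels of their starting places. I did not convert those to millimetres. The gripper was about 200 mm above the bench, touching nothing.

**Disagreement:** the scene-camera fit put the box about 18 mm short of the rail, and the side-camera fit gave it a turn of 1.7°. Those outlines were partly hidden or rough. I trusted the closer wrist view and the two stalls instead.

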